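Balance check of a transport monitor on its sprung tilt mount

TASK

Do the balance check of the ambulance's patient monitor on its tilt mount: moving it only by the orange grip of the soft-sprung lever, bring the monitor up from its rear rest until its white pointer stands at the red index flag, and keep the pointer within the flag's width for six seconds without a break, although it wants to tip away. Then lower the monitor gently back onto the rear rest and let go; never let it swing fast or go right over to the front, and leave the things around it where they are.

Things in the scene. Friction and masses are not known exactly. Their poses are not given: they have to be found in the camera images.
- mount: Fixed grey tilt mount, plate 200 (x) by 260 (y) by 12 mm; two yoke posts 50 x 12 mm at y = -101 and +101 mm carry a level pivot axis along the mount's y, 150 mm above the table. Origin: centre of the plate's underside. Place and yaw vary. Its x axis is the way the screen faces (front); rear is -x, the robot's side.
- pivot (a point): Point on the pivot axis, 150 mm above the mount's origin; axes as the mount's.
- cradle (a joint): Tilt of the monitor about the pivot, rad: 0 upright, plus leaning to the mount's +x (front). Stops at -0.35 (rear rest, where it lies at the start) and +0.35. Hinge damping 0.015 N m s/rad, dry friction 0.0008 N m. With the lever held still it still tips away, time constant 0.5 to 0.7 s; let go, it falls to a stop. Keep it slower than 0.9 rad/s and below +0.28.
- lever (a joint): Flex of the lever's torsion spring, rad: lever angle minus tilt, plus when pushed to the mount's +x; limits -0.7, +0.7. Lever angle from vertical = cradle + lever. Spring 0.18 N m/rad, damping 0.015 N m s/rad between lever and monitor, relaxed at 0. The lever is weight-balanced about the same pivot and moves the monitor only through the spring.
- grip (a point): Centre of the orange grip, a sleeve 24 mm thick, 60 mm long along the mount's y, 140 mm from the pivot axis at y = +153 mm in the mount's frame. It spins freely about its length: pinch it from above, fingers closing along the mount's x; the hand need not turn. A 14 x 8 mm lever arm joins its inner end (y = 116 mm). The monitor's side is at y = 85 mm, its cheek plate to 91 mm.
- pointer (a point): Tip of the white pointer fixed to the monitor, 185 mm from the pivot axis at y = -120 mm in the mount's frame; its z axis is the monitor's up axis.
- index (a joint): Angle of the red index flag about the same axis, rad, same zero and sense as cradle: the tilt at which the monitor is to be kept. Differs each time, -0.12 to 0.14; it stays put by friction and is not to be touched.
- mark (a point): Centre of the red index flag, 185 mm from the pivot axis at y = -152 mm in the mount's frame. The flag is 37 mm wide across the pointer's path, that is 0.1 rad to either side of the index angle.
- drip_bottle: Clear drip bottle with blue cap, 72 mm diameter, 190 mm high, standing to the side; leave alone.
- swab_jar: Glass jar with green lid, 76 mm diameter, 85 mm high; leave alone.
- tape_roll: White tape roll, 84 mm diameter, 25 mm high, lying flat; leave alone.
- case (a point): Grey monitor 60 x 170 x 130 mm, 25 to 155 mm above the pivot, with black battery pack 60 to 110 mm below it and pointer; not to be touched. This point: centre of its case, 90 mm above the pivot, z its up axis. Nominal 1.67 kg, inertia about the pivot 0.0143 kg m2; top-heavy: gravity tips it from upright with 0.27 N m x sin(tilt). All three scale together by an unknown 0.9 to 1.1.

How it is judged:
By the outcome, as a careful person would: the job done as asked, in the order asked, and still so for the second after the job is handed in, with the robot touching nothing.
It also fails if it takes over 69 s, if anything falls off the work surface, if the arm or the gripper's body presses on something with over 40 N, if the wrist force passes 120 N, or if a joint passes its speed limit or range.

ROBOT

A 6-joint arm with a two-finger parallel gripper is mounted at the origin on the work surface. World frame = base frame: x ahead of the robot, y to its left, z up, the work surface at z = 0. Lengths are in m, angles in degrees, forces in N, time in s.
With the tool pointing down it reaches from about 0.35 to 0.875 m from the base axis. Payload 4.2 kg.
Tool frame: the origin (TCP) lies on the mounting face of the last link; the fingertips stand 182 mm ahead of it and the grasp point (between the pads) lies 164 mm ahead of it (r.tcp_to_grasp is the distance from the TCP to the grasp point, in m); z points along the fingers, y is the line along which they close (so a half turn about z gives the same grasp; the last joint's range is limited). The gripper opens to 87 mm and grips with 3 to 60 N. Pads are 19 mm wide; open, the fingers measure 117 mm over their backs; the gripper's body (75 mm by 190 mm) begins 51 mm behind the grasp point.
Start: joints at [80.993, 22.042, 0.453, 0, -68.411, -14.817], TCP at [0.252, 0.572, 0.405] pointing down, gripper open.
Joint ranges: [-179.83, 179.83], [-69.29, 118.12], [-61.27, 80.66], [-181.25, 117.63], [-171.15, -9.14], [-177.46, 177.46]. Speed limits (degrees/s): [159.86, 159.86, 180, 180, 180, 180].

INTERFACE

Orientations are given as a 3x3 rotation matrix whose columns are the frame's x, y, z axes.
In Python, from station import sense, eyes, r gives the robot as it stands.
- The arm moves only by the tool jog_arm, never from a script. Its argument "increments" is a list of rows, each a list of 4 numbers: the shift along the tool's x, y, z normalised to -1 to 1, where 1 is 0.02 m, then the turn about the tool's z normalised to -1 to 1, where 1 is 0.08 rad. A call has 1 to 10 rows; each row shifts and turns the commanded pose from where the row before left it, along the tool's axes as they then stand; what a row does not reach is not made up. A row lasts 1/10 s, in which the tool goes at most 50 mm and 8.59 degrees, less where a joint would pass 70% of its speed; a pose out of reach is approached as far as the arm can. A call with a number of a shift or a turn outside -1 to 1 is refused whole. A call with a gripper value outside its range is refused whole. "grip" is the finger opening in mm, from 0 to 87, set as the call begins (left out, the last holds). The fingers move at their own pace and stop on an object; the grip force is fixed at half the most. Time passes only in rows, so rows that do not move let the fingers close. It gives the time, the measured TCP pose, the force, the opening and the grip force at its end, in the units of the state.
- sense(): the state, without advancing time (a new reading comes with each control period).
- eyes.capture(name): name is "scene" or "top" or "wrist"; returns the picture (400x640x3 uint8, blue, green, red); there is no depth.
- eyes.get_calibration(name): a dict with "camera_matrix" (3x3 intrinsics, pixels), "k1" (the pictures are not rectified: a ray, as slopes to the right and down, at radius r is drawn at 1 + k1 r^2 times it, then the intrinsics apply), "R" (3x3) and "t" (3): a world point X has camera coordinates R X + t; the wrist camera has in their place "T_tool_cam" (4x4, takes a point from camera to tool coordinates, whose origin is the TCP and whose axes are the flange's). Camera axes: x right, y down, z forward; pixel columns grow to the right and rows downward; lengths in m; the calibration is good to about 2 mm. A picture is of the moment at which its call begins: read the wrist's pose just before it. get_calibration takes no time and is no camera call.
- r.finish_job(): hands the job in; it is judged then, once.
Trained networks look in the newest picture that a camera, given by its name, has taken for a name from the list of things; names that differ only in an ending like _2 or _b are one class to them, and where a whole thing is asked for, a point or a joint stands for the part that bears it (a point fixed in the world has none). Each returns a list of dicts, best first, with "conf" (0 to 1); they miss things now and then, are a little off and sometimes report something else, mostly with a low value. They report only what shows in the picture. A call takes as long as a camera call.
- eyes.spot_in(camera, name): "centre" ([x, y, z] in m, in world coordinates, good to about 4 mm: the middle of the surface that is visible of it).
- eyes.outline_of(camera, name): "mask" (400x640 bool, what is visible of it).
The state is a dict: "time_s": time; "joints": joint angles; "joint_velocities": joint speeds; "effort": joint torques, N m; "tcp_pos": TCP position; "ee_rot": TCP orientation; "wrist_force": force on the tool from outside, world axes, zero at the start; "moment": the same for the moment, N m; "gripper_width": opening from 0.0 (shut) to 1.0 (fully open); "gripper_force": force on a finger pad.
Only numpy, scipy, OpenCV 4.12 (cv2) and the standard library are available. Lean on these libraries where they do the work, as an engineer would, in place of code of your own. Each camera call takes 0.05 s, during which the arm holds its last target. There are 200 camera calls.

## Working session

There is one attempt and no reset: what is moved stays moved. The work goes in short steps, Python scripts to look and compute and a tool call to move; the robot and the scene stay as the last step left them, time stands still between calls to the robot, and variables do not carry over. Pictures are saved under pics/ and viewed, at most 10 in all, crops included, and the job is handed in when it is done.

Besides the shell and the picture viewer there is one more tool, called after "Call:" as name(argument=value, ...) on one line, values as JSON. jog_arm: Moves the arm, as the interface text tells. Its arguments: {"type":"object","properties":{"increments":{"type":"array"},"grip":{"type":"number"}},"required":["increments"]}

```bash
mkdir -p pics; ls; python3 - <<'E'
from station import sense, eyes, r
import cv2, numpy as np
np.set_printoptions(precision=4,suppress=True)
s=sense(); print(s['time_s'],s['tcp_pos'],s['ee_rot'],r.tcp_to_grasp)
a=eyes.capture("scene"); b=eyes.capture("top")
cv2.imwrite("pics/a.png",np.vstack([a,b])[:, :])
for c in("scene","top"):
    k=eyes.get_calibration(c); print(c,np.array(k['camera_matrix']).tolist(),k['k1'],np.array(k['R']).tolist(),np.array(k['t']).tolist())
    for n in("mount","grip","pointer","mark","case","drip_bottle","swab_jar","tape_roll"):
        print(c,n,[(np.round(d['centre'],4).tolist(),round(d['conf'],2)) for d in eyes.spot_in(c,n)[:2]])
im=cv2.imread("pics/a.png"); cv2.imwrite("pics/a.png",cv2.resize(im,(480,600)))
cv2.imwrite("pics/s.png",a); cv2.imwrite("pics/t.png",b)
print(sense()['time_s'])
E
```

```text
pics
0.0 [0.2523 0.5716 0.4037] [[ 0.9147 -0.4041 -0.0008]
 [-0.4041 -0.9147 -0.002 ]
 [ 0.0001  0.0022 -1.    ]] 0.1635
scene [[491.19733057456517, 0.0, 311.1417864002999], [0.0, 491.19733057456517, 195.23120374471506], [0.0, 0.0, 1.0]] -0.04038604954032246 [[-0.1644190764525468, 0.9863350869610932, -0.010462481920853516], [0.8052628334303338, 0.12809406799847137, -0.5789159514466271], [-0.5696649334426704, -0.10360987391680203, -0.8153200951974032]] [0.11006893860644013, -0.366738678074834, 1.8432236582344217]
scene mount [([0.5672, -0.1282, 0.1505], 0.85)]
scene grip [([0.5334, 0.0194, 0.2898], 0.72), ([0.5355, 0.4131, 0.1116], 0.15)]
scene pointer [([0.5583, -0.1217, 0.2226], 0.61), ([0.5429, -0.013, 0.2446], 0.19)]
scene mark [([0.5556, -0.289, 0.2591], 0.56)]
scene case [([0.557, -0.1274, 0.2279], 0.81)]
scene drip_bottle [([0.5334, 0.4142, 0.1122], 0.6)]
scene swab_jar [([0.4829, -0.4603, 0.0646], 0.88)]
scene tape_roll [([0.7023, 0.2676, 0.0244], 0.72)]
top [[513.5572148407869, 0.0, 315.342951776721], [0.0, 513.5572148407869, 199.90557149554616], [0.0, 0.0, 1.0]] -0.03965817511603819 [[-0.019212399305505036, -0.9997850356594828, 0.0077952667878111], [-0.9900616156222228, 0.017937987847500714, -0.13948557582595061], [0.1393157600002237, -0.010397647010272966, -0.9901934194652126]] [-0.007624897826213204, 0.6146226695892593, 1.9191082590981232]
top mount [([0.5332, -0.1301, 0.1014], 0.91)]
top grip [([0.5267, 0.0018, 0.2887], 0.68), ([0.5502, -0.2853, 0.2409], 0.51)]
top pointer [([0.5288, -0.1261, 0.2862], 0.55)]
top mark [([0.5472, -0.2871, 0.2419], 0.68), ([0.5349, -0.1283, 0.1008], 0.16)]
top case [([0.526, -0.1275, 0.2879], 0.58)]
top drip_bottle [([0.5075, 0.4133, 0.1269], 0.83)]
top swab_jar [([0.4679, -0.4569, 0.0836], 0.94), ([0.6975, 0.2699, 0.0217], 0.54)]
top tape_roll [([0.6983, 0.2709, 0.0238], 0.54)]
0.9
```

View pics.

```bash
python3 - <<'E'
import cv2,numpy as np
a=cv2.imread("pics/s.png");b=cv2.imread("pics/t.png")
cv2.imwrite("pics/s2.png",cv2.resize(a[100:300,150:420],(800,593),interpolation=cv2.INTER_CUBIC))
cv2.imwrite("pics/t2.png",cv2.resize(b[100:300,270:540],(800,593),interpolation=cv2.INTER_CUBIC))
E
```

```text
(no output)
```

View pics/s2.png

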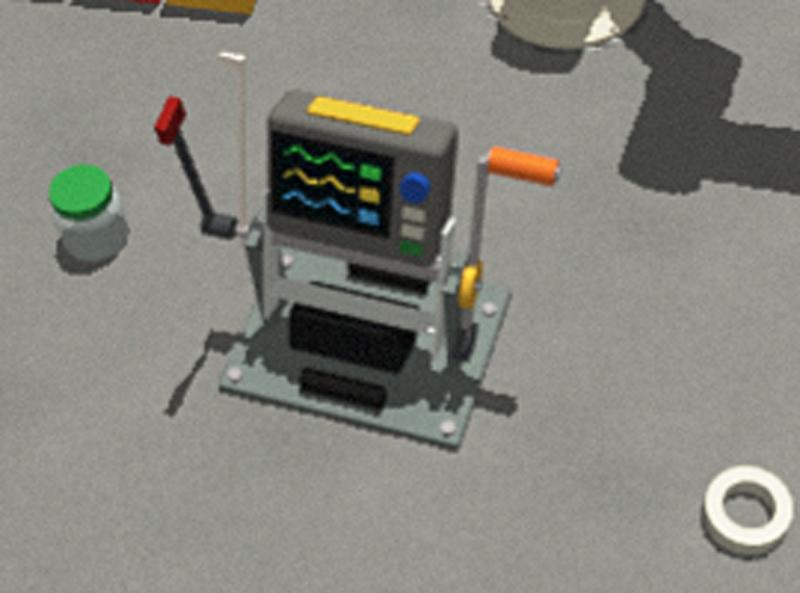

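View pics/t2.png

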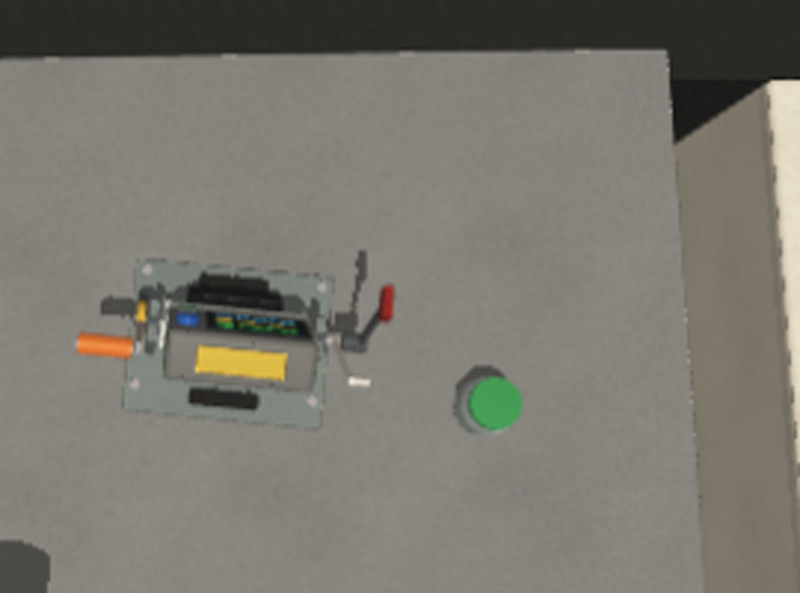

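```bash
cat > geo.py <<'E'
import cv2, numpy as np
from scipy.optimize import least_squares
from station import eyes
CAL={c:eyes.get_calibration(c) for c in("scene","top")}
def proj(c,X):
    k=CAL[c]; R=np.array(k['R'],float)
    return cv2.projectPoints(np.array(X,float).reshape(-1,1,3),cv2.Rodrigues(R)[0],np.array(k['t'],float),np.array(k['camera_matrix'],float),np.array([k['k1'],0,0,0.]))[0][:,0]
def W(p,X):   # mount -> world
    c,s=np.cos(p[2]),np.sin(p[2]); X=np.atleast_2d(X)
    return np.c_[p[0]+c*X[:,0]-s*X[:,1],p[1]+s*X[:,0]+c*X[:,1],X[:,2]]
def arc(a,rad,y): return [rad*np.sin(a),y,.15+rad*np.cos(a)]
def cen(im,lo,hi,win=None):
    h=cv2.cvtColor(cv2.GaussianBlur(im,(3,3),0),cv2.COLOR_BGR2HSV); m=cv2.inRange(h,lo,hi)
    if win is not None:
        z=np.zeros_like(m); z[win[1]:win[3],win[0]:win[2]]=255; m&=z
    n,l,st,ce=cv2.connectedComponentsWithStats(m); 
    i=1+np.argmax(st[1:,4]); return ce[i],st[i]
ORANGE=((5,180,120),(16,255,255)); YEL=((20,120,120),(34,255,255)); RED=((0,150,60),(4,255,255))
E
python3 - <<'E'
from geo import *
np.set_printoptions(precision=4,suppress=True)
S=cv2.imread("pics/s.png");T=cv2.imread("pics/t.png")
for c,im,w in(("scene",S,(150,100,420,300)),("top",T,(270,100,540,300))):
    print(c,'O',*cen(im,*ORANGE,w),'Y',*cen(im,*YEL,w),'R',*cen(im,*RED,w))
so=cen(S,*ORANGE,(150,100,420,300))[0];to=cen(T,*ORANGE,(270,100,540,300))[0]
sr=cen(S,*RED,(150,100,420,300))[0];tr=cen(T,*RED,(270,100,540,300))[0]
f=lambda l,o:[np.array(q)/2.963+o for q in l]
sc=f([(220,387),(458,445),(512,290),(220,56)],(149.7,99.7)); tc=f([(137,260),(333,273),(323,427),(123,409),(368,383)],(269.7,99.7))
def res(v):
    p=v[:3]; th,ix=v[3],v[4]
    ps=proj("scene",W(p,[[.1,-.13,.012],[.1,.13,.008],[-.1,.13,.012],arc(th,.185,-.12),arc(th,.14,.153),arc(ix,.185,-.152)]))
    pt=proj("top",W(p,[[.1,.13,.012],[.1,-.13,.012],[-.1,-.13,.012],[-.1,.13,.012],arc(th,.185,-.12),arc(th,.14,.153),arc(ix,.185,-.152)]))
    return np.r_[(ps-np.array(sc+[so,sr])).ravel(),(pt-np.array(tc+[to,tr])).ravel(),(th+.35)/.005]
s=least_squares(res,[.57,-.13,-.08,-.35,0],loss='soft_l1')
print(s.x); print(s.fun.reshape(-1)[:-1].reshape(-1,2))
p=s.x; print('grip',W(p,arc(-.35,.14,.153)),'pivot',W(p,[0,0,.15]))
for c in CAL: print(c,'cam pos',-np.array(CAL[c]['R']).T@np.array(CAL[c]['t']))
k=eyes.get_calibration("wrist"); print(k)
E
```

```text
scene O [325.7881 155.596 ] [315 151  22  11 151] Y [272.3443 138.5328] [254 133  38  13 244] R [206.8488 140.1279] [203 133   9  15  86]
top O [305.0267 216.1333] [297 213  17   7  75] Y [350.8104 221.9257] [336 217  31  11 269] R [399.8788 202.2121] [398 197   4  11  33]
[ 0.5556 -0.1394 -0.1056 -0.3505  0.1191]
[[-1.5569 -0.0385]
 [ 0.0174  0.7274]
 [-0.9707 -0.8707]
 [ 5.9428  2.9823]
 [-0.2307  0.1712]
 [-0.6939 -0.472 ]
 [-0.5213 -0.2438]
 [-0.1863  1.1435]
 [-0.374   0.4171]
 [-0.2864  0.6415]
 [-5.448  -1.3782]
 [ 0.3332  0.8607]
 [ 0.5567 -0.1543]]
grip [[0.5239 0.0178 0.2815]] pivot [[ 0.5556 -0.1394  0.15  ]]
scene cam pos [1.3634 0.1294 1.2917]
top cam pos [0.341  0.0013 1.9861]
{'camera_matrix': array([[292.2465,   0.    , 318.3272],
       [  0.    , 292.2465, 200.4177],
       [  0.    ,   0.    ,   1.    ]]), 'k1': -0.04972295150857248, 'T_tool_cam': array([[ 0.0008, -0.9554, -0.2955,  0.0807],
       [ 1.    ,  0.0004,  0.0016,  0.0007],
       [-0.0014, -0.2955,  0.9554,  0.0201],
       [ 0.    ,  0.    ,  0.    ,  1.    ]])}
```

```bash
cat > plan.py <<'E'
from geo import *
from station import sense
P=np.array([.5556,-.1394,-.1056]); YG=.157
def path(goal,yaw_turn,n,lift):
    s=sense(); R=np.array(s['ee_rot']); x=np.array(s['tcp_pos']); rows=[]
    u=-np.round(yaw_turn/.08/max(1,np.ceil(yaw_turn/.08)),2) if 0 else 0
    turn=yaw_turn/.08
    for i in range(n):
        t=np.clip(turn,-1,1); d=goal-x; d=d/(n-i)
        if lift and i<lift: d=np.array([d[0],d[1],-1*0+(goal[2]-x[2])/(lift-i)])
        q=np.clip(np.round(R.T@d/.02,2),-1,1); t=round(t,2)
        rows.append([*q.tolist(),t]); x=x+R@q*.02; turn-=t
        R=R@cv2.Rodrigues(np.array([0,0,t*.08]))[0]
    return rows,x,R
E
python3 - <<'E'
from plan import *
g=W(P,arc(-.35,.14,YG))[0]; goal=g+[0,0,.2435]
R=np.array(sense()['ee_rot']); want=np.array([-np.cos(P[2]),-np.sin(P[2])])
a=np.arctan2(*R[:2,1][::-1])-np.arctan2(*want[::-1]); a=(a+np.pi)%(2*np.pi)-np.pi
print(a)
rows,x,Rn=path(goal,a,33,6); print(goal,x,Rn[:,1])
for i in range(0,33,10): print([[round(v,2) for v in q] for q in rows[i:i+10]])
E
```

```text
1.2606223240069658
[0.52441013 0.02178542 0.52501218] [0.5243989  0.02187335 0.52495103] [-9.94410756e-01  1.05580530e-01 -8.44483019e-06]
[[0.71, 0.6, -1.0, np.float64(1.0)], [0.76, 0.54, -1.0, np.float64(1.0)], [0.8, 0.47, -1.0, np.float64(1.0)], [0.83, 0.41, -1.0, np.float64(1.0)], [0.86, 0.34, -1.0, np.float64(1.0)], [0.89, 0.27, -1.0, np.float64(1.0)], [0.91, 0.2, -0.0, np.float64(1.0)], [0.92, 0.13, -0.0, np.float64(1.0)], [0.93, 0.05, -0.0, np.float64(1.0)], [0.93, -0.02, -0.0, np.float64(1.0)]]
[[0.92, -0.1, -0.0, np.float64(1.0)], [0.91, -0.17, -0.0, np.float64(1.0)], [0.9, -0.24, -0.0, np.float64(1.0)], [0.88, -0.31, -0.0, np.float64(1.0)], [0.85, -0.38, -0.0, np.float64(1.0)], [0.81, -0.45, -0.0, np.float64(0.76)], [0.78, -0.5, -0.0, np.float64(-0.0)], [0.79, -0.5, -0.0, np.float64(-0.0)], [0.78, -0.5, -0.0, np.float64(-0.0)], [0.79, -0.5, -0.0, np.float64(-0.0)]]
[[0.78, -0.5, -0.0, np.float64(-0.0)], [0.79, -0.5, -0.0, np.float64(-0.0)], [0.78, -0.5, -0.0, np.float64(-0.0)], [0.79, -0.5, -0.0, np.float64(-0.0)], [0.78, -0.5, -0.0, np.float64(-0.0)], [0.79, -0.5, -0.0, np.float64(-0.0)], [0.78, -0.5, -0.0, np.float64(-0.0)], [0.79, -0.5, -0.0, np.float64(-0.0)], [0.78, -0.5, -0.0, np.float64(-0.0)], [0.79, -0.5, -0.0, np.float64(-0.0)]]
[[0.78, -0.49, -0.0, np.float64(-0.0)], [0.79, -0.5, -0.01, np.float64(-0.0)], [0.78, -0.49, -0.0, np.float64(-0.0)]]
```

Call:
jog_arm(increments=[[0.71,0.6,-1,1],[0.76,0.54,-1,1],[0.8,0.47,-1,1],[0.83,0.41,-1,1],[0.86,0.34,-1,1],[0.89,0.27,-1,1],[0.91,0.2,0,1],[0.92,0.13,0,1],[0.93,0.05,0,1],[0.93,-0.02,0,1]], grip=87)

```text
time_s: 1.9
tcp_pos: [0.3348, 0.4042, 0.525]
ee_rot: [[0.345, -0.939, 0.0], [-0.939, -0.345, 0.0], [-0.0, -0.0, -1.0]]
wrist_force: [0.6, 0.2, 0.6]
gripper_width: 1.002
gripper_force: 0.0
```

Call:
jog_arm(increments=[[0.92,-0.1,0,1],[0.91,-0.17,0,1],[0.9,-0.24,0,1],[0.88,-0.31,0,1],[0.85,-0.38,0,1],[0.81,-0.45,0,0.76],[0.78,-0.5,0,0],[0.79,-0.5,0,0],[0.78,-0.5,0,0],[0.79,-0.5,0,0]])

```text
time_s: 2.9
tcp_pos: [0.4172, 0.2376, 0.5249]
ee_rot: [[-0.105, -0.994, 0.0], [-0.994, 0.105, 0.0], [-0.0, -0.0, -1.0]]
wrist_force: [-0.2, 1.1, -0.5]
gripper_width: 0.998
gripper_force: 0.0
```

Call:
jog_arm(increments=[[0.78,-0.5,0,0],[0.79,-0.5,0,0],[0.78,-0.5,0,0],[0.79,-0.5,0,0],[0.78,-0.5,0,0],[0.79,-0.5,0,0],[0.78,-0.5,0,0],[0.79,-0.5,0,0],[0.78,-0.5,0,0],[0.79,-0.5,0,0]])

```text
time_s: 3.9
tcp_pos: [0.5001, 0.071, 0.5249]
ee_rot: [[-0.106, -0.994, 0.0], [-0.994, 0.106, 0.0], [-0.0, -0.0, -1.0]]
wrist_force: [-0.3, 0.3, 0.4]
gripper_width: 0.996
gripper_force: 0.0
```

Call:
jog_arm(increments=[[0.78,-0.5,0,0],[0.79,-0.5,0,0],[0.78,-0.5,0,0],[0,0,0,0]])

```text
time_s: 4.3
tcp_pos: [0.5253, 0.0205, 0.5245]
ee_rot: [[-0.108, -0.994, -0.0], [-0.994, 0.108, -0.0], [0.0, 0.0, -1.0]]
wrist_force: [-0.0, 0.4, 0.3]
gripper_width: 0.998
gripper_force: 0.0
```

```bash
python3 - <<'E'
from plan import *
s=sense(); R=np.array(s['ee_rot']);x=np.array(s['tcp_pos']);print(x)
w=eyes.capture("wrist");a=eyes.capture("scene");b=eyes.capture("top")
cv2.imwrite("pics/w1.png",w);cv2.imwrite("pics/s3.png",a);cv2.imwrite("pics/t3.png",b)
v=np.vstack([cv2.resize(w,(480,300)),np.hstack([a[100:260,170:410],b[130:290,250:490]])[:, :480]])
cv2.imwrite("pics/v1.png",v)
k=eyes.get_calibration("wrist");T=np.eye(4);T[:3,:3]=R;T[:3,3]=x;T=np.linalg.inv(T@np.array(k['T_tool_cam']))
K=np.array(k['camera_matrix'])
def pw(X): return cv2.projectPoints(np.array(X,float).reshape(-1,1,3),cv2.Rodrigues(T[:3,:3])[0],T[:3,3],K,np.array([k['k1'],0,0,0.]))[0][:,0]
print('pred grip ends',pw(W(P,[arc(-.35,.14,y) for y in(.123,.153,.183)])).round(1).tolist())
print('orange',*cen(w,*ORANGE)); print(W(P,arc(-.35,.14,YG)))
for c,im in(("scene",a),("top",b)): print(c,cen(im,*YEL,(150,100,420,300) if c=="scene" else (270,100,540,300)))
E
```

```text
[0.52534067 0.02052181 0.52451312]
pred grip ends [[318.1, 176.6], [318.1, 212.9], [318.2, 246.6]]
orange [315.88768473 215.26748768] [ 302  177   30   77 2030]
[[0.52441013 0.02178542 0.28151218]]
scene (array([272.32510288, 138.51440329]), array([254, 133,  38,  13, 243], dtype=int32))
top (array([350.83333333, 221.94444444]), array([336, 217,  31,  11, 270], dtype=int32))
```

View pics/v1.png

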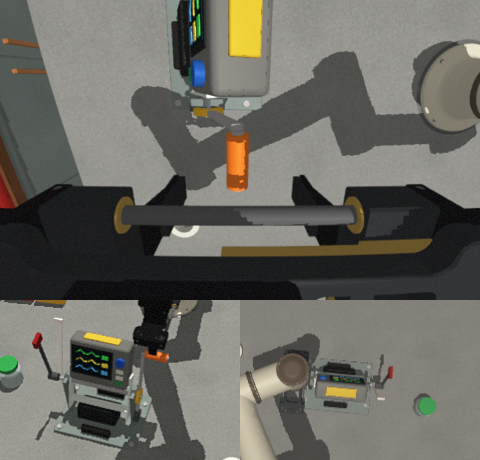

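Call:
jog_arm(increments=[[0,0,1,0],[0,0,1,0],[0,0,1,0],[0,0,0.9,0]], grip=87)

```text
time_s: 4.85
tcp_pos: [0.5243, 0.0225, 0.4461]
ee_rot: [[-0.104, -0.995, -0.0], [-0.995, 0.104, 0.0], [-0.0, 0.0, -1.0]]
wrist_force: [-0.2, 0.0, -0.3]
gripper_width: 1.005
gripper_force: 0.0
```

Call:
jog_arm(increments=[[0,0,0,0],[0,0,0,0],[0,0,0,0],[0,0,0,0],[0,0,0,0],[0,0,0,0],[0,0,0,0],[0,0,0,0]], grip=18)

```text
time_s: 5.65
tcp_pos: [0.5248, 0.0218, 0.4468]
ee_rot: [[-0.106, -0.994, 0.0], [-0.994, 0.106, 0.0], [-0.0, -0.0, -1.0]]
wrist_force: [-0.4, 0.6, -0.5]
gripper_width: 0.357
gripper_force: 0.0
```

```bash
python3 - <<'E'
from plan import *
s=sense(); print(s['time_s'],s['tcp_pos'],s['gripper_width'],s['gripper_force'],s['wrist_force'])
w=eyes.capture("wrist");a=eyes.capture("scene");b=eyes.capture("top")
cv2.imwrite("pics/w4.png",w);cv2.imwrite("pics/s4.png",a);cv2.imwrite("pics/t4.png",b)
v=np.vstack([cv2.resize(w,(480,300)),np.hstack([a[100:260,170:410],b[130:290,250:490]])[:, :480]])
cv2.imwrite("pics/v2.png",v)
for c,im in(("scene",a),("top",b)): print(c,cen(im,*YEL,(150,100,420,300) if c=="scene" else (270,100,540,300)))
E
```

```text
5.65 [0.524778   0.02176567 0.44682278] 0.3574971658368072 0.0 [-0.37801179  0.62235007 -0.54899291]
scene (array([272.28395062, 138.50617284]), array([254, 133,  38,  12, 243], dtype=int32))
top (array([350.81040892, 221.92565056]), array([336, 217,  31,  11, 269], dtype=int32))
```

View pics/v2.png

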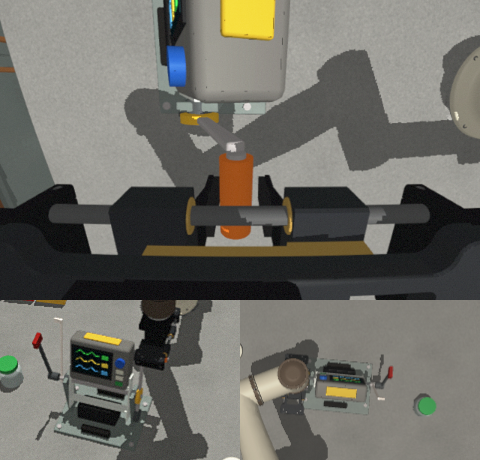

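Call:
jog_arm(increments=[[0,0,0,0],[0,0,0,0],[0,0,0,0]])

```text
time_s: 6.1
tcp_pos: [0.5248, 0.0218, 0.4468]
ee_rot: [[-0.106, -0.994, -0.0], [-0.994, 0.106, -0.0], [0.0, 0.0, -1.0]]
wrist_force: [-0.6, 0.1, -0.2]
gripper_width: 0.269
gripper_force: 30.0
```

```bash
cat > cyc.py <<'E'
import sys, json, os
from plan import *
np.set_printoptions(precision=3,suppress=True)
K,D,C,FR,L=.18,.015,.015,.0008,.14
WIN={"scene":(150,100,420,300),"top":(270,100,540,300)}
REST={"scene":np.array([272.32,138.52]),"top":np.array([350.82,221.93])}
def lab(q,th): return [q[0]*np.cos(th)+q[2]*np.sin(th),q[1],.15-q[0]*np.sin(th)+q[2]*np.cos(th)]
Q=least_squares(lambda q:np.r_[[(proj(c,W(P,lab(q,-.35)))[0]-REST[c]) for c in REST]].ravel(),[0,0,.155]).x
TH=np.linspace(-.4,.4,161); TAB={c:proj(c,W(P,[lab(q,t) for t in TH for q in [Q]])) for c in REST}
def sim(S,ph0,ph1,T,rng=None,dt=.01):   # S rows: theta, omega, scale, bias
    n=round(T/dt)
    for i in range(n):
        ph=ph0+(ph1-ph0)*(i+.5)/n+S[3]; dph=(ph1-ph0)/T
        th,w=S[0],S[1]
        a=(.27*S[2]*np.sin(th)+K*(ph-th)+D*(dph-w)-C*w-FR*np.tanh(w/.01))/(.0143*S[2])
        w=w+a*dt
        if rng is not None: w=w+rng.normal(0,.006,w.shape)*np.sqrt(dt/.1)
        th=th+w*dt; lo=th<=-.35; th=np.where(lo,-.35,th); w=np.where(lo&(w<0),0,w)
        S=np.array([th,w,S[2],S[3]])
    return S
def update(S,c,im,rng):
    z=cen(im,*YEL,WIN[c])[0]
    e=np.stack([np.interp(S[0],TH,TAB[c][:,j])-z[j] for j in(0,1)])
    one=TH[np.argmin(((TAB[c]-z)**2).sum(1))]
    lw=-.5*(e**2).sum(0)/.25**2; w=np.exp(lw-lw.max()); w/=w.sum()
    N=S.shape[1]; i=np.searchsorted(np.cumsum(w),(np.arange(N)+rng.random())/N).clip(0,N-1)
    S=S[:,i]; S=S+rng.normal(0,1,S.shape)*np.array([[.0008],[.003],[.002],[.0008]])
    S[0]=np.maximum(S[0],-.35); return S,one
def rows_of(phs,x,z):
    out=[]
    for p in phs:
        ry=round(-(L*np.sin(p)-x)/.02,2); x-=ry*.02
        zz=L*np.sqrt(1-(x/L)**2); rz=round(-(zz-z)/.02,2); z-=rz*.02; out.append([0,ry,rz,0])
    return out
def plan(m,ph,target,n,rate,H=18):
    f=lambda d:ph+np.cumsum(d)
    def cost(d):
        S=m.copy(); p=ph; r=[]; ref=m[0]
        for i in range(H):
            if i==n: S=sim(S,p,p,.1,dt=.02)
            q=p+d[i]; S=sim(S,p,q,.1,dt=.02); p=q
            ref=ref+np.clip(target-ref,-rate*.1,rate*.1)
            r+=[(S[0]-ref)/.03,max(0,abs(S[1])-.3)/.03,max(0,S[0]-.2)/.01]
        eq=S[0]-.27*m[2]/K*np.sin(S[0])-m[3]
        return np.r_[r,np.array(d)/.05,np.diff(d)/.04,(S[1]/.05)]
    return f(least_squares(cost,np.zeros(H),max_nfev=25,bounds=(-.1,.1)).x)
if __name__=="__main__":
    rows=json.loads(sys.argv[1]); target=float(sys.argv[2]); n=int(sys.argv[3]); rate=float(sys.argv[4]) if len(sys.argv)>4 else .25
    rng=np.random.default_rng(int(sense()['time_s']*1000)); N=4000
    if os.path.exists("st.npz"):
        o=np.load("st.npz"); S,x,z,t=o['S'],float(o['x']),float(o['z']),float(o['t'])
    else:
        S=np.array([np.full(N,-.35),np.zeros(N),rng.uniform(.89,1.11,N),rng.normal(0,.01,N)]); x=L*np.sin(-.35); z=L*np.cos(.35); t=sense()['time_s']
    ang=lambda x:np.arcsin(x/L)
    for q in rows:
        p0=ang(x); x-=q[1]*.02; z-=q[2]*.02; S=sim(S,p0,ang(x),.1,rng); t+=.1
    ph=ang(x); ob=[]
    for c in("scene","top"):
        tn=sense()['time_s']
        if abs(tn-t)>.011: print('time mismatch',t,tn); 
        im=eyes.capture(c); cv2.imwrite(f"pics/last_{c}.png",im); S,one=update(S,c,im,rng); S=sim(S,ph,ph,.05,rng); t+=.05; ob.append(one)
    s=sense(); t=s['time_s']; np.savez("st.npz",S=S,x=x,z=z,t=t)
    pm=(np.array(s['tcp_pos'])[:2]-P[:2])@[np.cos(P[2]),np.sin(P[2])]
    pm=pm+0*YG
    print('t',t,'obs',np.array(ob),'mean',S.mean(1),'std',S.std(1),'phi',round(ph,3),'tcp phi',round(float(np.arcsin(pm/L)),3),'F',np.array(s['wrist_force']),'grip',round(s['gripper_width']*87,1),s['gripper_force'])
    phs=plan(S.mean(1),ph,target,n,rate)[:n]; R=rows_of(phs,x,z); print('ROWS',json.dumps(R),'phi',phs)
    p=ph
    for q in phs: S=sim(S,p,q,.1); p=q
    print('pred th',np.percentile(S[0],[5,50,95]),'w',np.percentile(S[1],[5,50,95]))
E
rm -f st.npz; python3 - <<'E'
from cyc import *
print('Q',Q,[TAB[c][130]-TAB[c][10] for c in TAB], [proj(c,W(P,lab(Q,-.35)))[0]-REST[c] for c in REST])
E
python3 cyc.py '[]' 0.1 8; rm st.npz
```

```text
Q [0.001 0.002 0.16 ] [array([-11.523,  25.433]), array([  2.28 , -28.445])] [array([-0.152, -0.005]), array([-0.181,  0.04 ])]
t 6.2 obs [-0.355 -0.35 ] mean [-0.35   0.     0.999 -0.   ] std [0.    0.    0.063 0.01 ] phi -0.35 tcp phi -0.347 F [-0.398 -0.198  0.254] grip 22.7 29.988215267658234
ROWS [[0, -0.0, -0.0, 0], [0, -0.0, -0.0, 0], [0, -0.0, -0.0, 0], [0, -0.0, -0.0, 0], [0, -0.0, -0.0, 0], [0, -0.0, -0.0, 0], [0, -0.0, -0.0, 0], [0, -0.0, -0.0, 0]] phi [-0.35 -0.35 -0.35 -0.35 -0.35 -0.35 -0.35 -0.35]
pred th [-0.35 -0.35 -0.35] w [0. 0. 0.]
```

Call:
jog_arm(increments=[[0,-0.2,-0.07,0],[0,-0.35,-0.11,0],[0,-0.35,-0.09,0],[0,-0.35,-0.07,0],[0,-0.35,-0.05,0],[0,-0.35,-0.03,0],[0,-0.35,-0.01,0],[0,-0.35,0,0],[0,-0.25,0.01,0],[0,-0.2,0.02,0]])

```text
time_s: 7.2
tcp_pos: [0.5871, 0.0147, 0.4555]
ee_rot: [[-0.106, -0.994, 0.001], [-0.994, 0.106, -0.001], [0.001, -0.001, -1.0]]
wrist_force: [-1.2, -4.6, 5.5]
gripper_width: 0.263
gripper_force: 30.0
```

```bash
python3 cyc.py '[[0,-0.2,-0.07,0],[0,-0.35,-0.11,0],[0,-0.35,-0.09,0],[0,-0.35,-0.07,0],[0,-0.35,-0.05,0],[0,-0.35,-0.03,0],[0,-0.35,-0.01,0],[0,-0.35,0,0],[0,-0.25,0.01,0],[0,-0.2,0.02,0]]' 0.1 4
```

```text
time mismatch 8.199999999999998 7.2
time mismatch 8.249999999999998 7.25
t 7.3 obs [-0.35 -0.35] mean [-0.35  -0.003  0.999  0.   ] std [0.    0.009 0.063 0.01 ] phi 0.1 tcp phi 0.109 F [-0.779 -3.776  5.544] grip 23.3 29.988971650600433
ROWS [[0, -0.0, 0.01, 0], [0, -0.0, 0.0, 0], [0, -0.0, 0.0, 0], [0, -0.0, 0.0, 0]] phi [0.1 0.1 0.1 0.1]
pred th [-0.35 -0.35 -0.35] w [0. 0. 0.]
```

Call:
jog_arm(increments=[[0,-0.1,0.01,0],[0,-0.08,0.01,0],[0,-0.08,0.01,0],[0,-0.06,0.01,0]])

```text
time_s: 7.7
tcp_pos: [0.5933, 0.014, 0.4548]
ee_rot: [[-0.106, -0.994, 0.002], [-0.994, 0.106, -0.001], [0.001, -0.002, -1.0]]
wrist_force: [-1.1, -5.1, 4.7]
gripper_width: 0.265
gripper_force: 30.0
```

```bash
python3 cyc.py '[[0,-0.1,0.01,0],[0,-0.08,0.01,0],[0,-0.08,0.01,0],[0,-0.06,0.01,0]]' 0.1 4
```

```text
t 7.8 obs [-0.355 -0.35 ] mean [-0.349  0.002  1.019 -0.001] std [0.002 0.016 0.054 0.01 ] phi 0.146 tcp phi 0.153 F [-0.46  -4.806  6.235] grip 23.3 29.989109337329865
ROWS [[0, -0.0, 0.01, 0], [0, -0.0, 0.0, 0], [0, -0.0, 0.0, 0], [0, -0.0, 0.0, 0]] phi [0.146 0.146 0.146 0.146]
pred th [-0.35  -0.35  -0.325] w [0.    0.    0.066]
```

Call:
jog_arm(increments=[[0,-0.08,0.01,0],[0,-0.08,0.01,0],[0,-0.07,0.01,0],[0,-0.06,0.01,0]])

```text
time_s: 8.2
tcp_pos: [0.599, 0.0134, 0.4539]
ee_rot: [[-0.106, -0.994, 0.001], [-0.994, 0.106, -0.001], [0.001, -0.001, -1.0]]
wrist_force: [-0.7, -4.7, 5.5]
gripper_width: 0.264
gripper_force: 30.0
```

```bash
python3 cyc.py '[[0,-0.08,0.01,0],[0,-0.08,0.01,0],[0,-0.07,0.01,0],[0,-0.06,0.01,0]]' 0.1 4
```

```text
t 8.3 obs [-0.335 -0.33 ] mean [-0.324  0.121  0.976 -0.   ] std [0.006 0.022 0.022 0.01 ] phi 0.188 tcp phi 0.195 F [-1.343 -4.909  5.554] grip 23.1 29.98899757862091
ROWS [[0, -0.08, 0.03, 0], [0, 0.01, 0.0, 0], [0, 0.1, -0.02, 0], [0, 0.13, -0.02, 0]] phi [0.2   0.198 0.184 0.165]
pred th [-0.277 -0.244 -0.22 ] w [0.155 0.229 0.285]
```

Call:
jog_arm(increments=[[0,-0.08,0.03,0],[0,0.01,0,0],[0,0.1,-0.02,0],[0,0.13,-0.02,0]])

```text
time_s: 8.7
tcp_pos: [0.5959, 0.0137, 0.4544]
ee_rot: [[-0.106, -0.994, 0.002], [-0.994, 0.106, -0.001], [0.001, -0.002, -1.0]]
wrist_force: [-0.6, -4.9, 5.7]
gripper_width: 0.264
gripper_force: 30.0
```

```bash
python3 cyc.py '[[0,-0.08,0.03,0],[0,0.01,0,0],[0,0.1,-0.02,0],[0,0.13,-0.02,0]]' 0.1 4
```

```text
t 8.8 obs [-0.24  -0.225] mean [-0.213  0.266  0.972  0.   ] std [0.005 0.016 0.02  0.01 ] phi 0.165 tcp phi 0.17 F [-0.266 -4.535  4.798] grip 23.2 29.98925507068634
ROWS [[0, 0.18, -0.03, 0], [0, 0.15, -0.02, 0], [0, 0.11, -0.01, 0], [0, 0.07, -0.01, 0]] phi [0.139 0.117 0.101 0.091]
pred th [-0.139 -0.118 -0.097] w [0.147 0.205 0.262]
```

Call:
jog_arm(increments=[[0,0.18,-0.03,0],[0,0.15,-0.02,0],[0,0.11,-0.01,0],[0,0.07,-0.01,0]])

```text
time_s: 9.2
tcp_pos: [0.5855, 0.0149, 0.4556]
ee_rot: [[-0.106, -0.994, 0.002], [-0.994, 0.106, -0.001], [0.001, -0.002, -1.0]]
wrist_force: [-0.5, -4.4, 4.9]
gripper_width: 0.267
gripper_force: 30.0
```

```bash
python3 cyc.py '[[0,0.18,-0.03,0],[0,0.15,-0.02,0],[0,0.11,-0.01,0],[0,0.07,-0.01,0]]' 0.1 4
```

```text
t 9.3 obs [-0.125 -0.11 ] mean [-0.103  0.196  0.969 -0.002] std [0.005 0.021 0.018 0.008] phi 0.092 tcp phi 0.096 F [ 0.2   -5.449  5.393] grip 23.4 29.98928815126419
ROWS [[0, -0.02, 0.01, 0], [0, 0.04, -0.01, 0], [0, 0.09, -0.0, 0], [0, 0.14, -0.01, 0]] phi [0.094 0.089 0.075 0.056]
pred th [-0.042 -0.016  0.01 ] w [0.148 0.223 0.293]
```

Call:
jog_arm(increments=[[0,-0.02,0.01,0],[0,0.04,-0.01,0],[0,0.09,0,0],[0,0.14,-0.01,0]])

```text
time_s: 9.7
tcp_pos: [0.5807, 0.0155, 0.4559]
ee_rot: [[-0.106, -0.994, 0.002], [-0.994, 0.106, -0.001], [0.001, -0.002, -1.0]]
wrist_force: [-0.6, -5.2, 5.0]
gripper_width: 0.265
gripper_force: 30.0
```

```bash
python3 cyc.py '[[0,-0.02,0.01,0],[0,0.04,-0.01,0],[0,0.09,0,0],[0,0.14,-0.01,0]]' 0.1 4
```

```text
t 9.8 obs [-0.03  -0.015] mean [-0.008  0.196  0.96  -0.006] std [0.005 0.019 0.013 0.005] phi 0.056 tcp phi 0.06 F [ 0.666 -4.29   6.845] grip 23.4 29.98922824859619
ROWS [[0, 0.02, -0.0, 0], [0, 0.09, -0.01, 0], [0, 0.16, -0.0, 0], [0, 0.18, -0.0, 0]] phi [ 0.053  0.039  0.017 -0.009]
pred th [0.045 0.069 0.095] w [0.076 0.146 0.215]
```

Call:
jog_arm(increments=[[0,0.02,0,0],[0,0.09,-0.01,0],[0,0.16,0,0],[0,0.18,0,0]])

```text
time_s: 10.2
tcp_pos: [0.5717, 0.0165, 0.456]
ee_rot: [[-0.106, -0.994, 0.002], [-0.994, 0.106, -0.001], [0.001, -0.002, -1.0]]
wrist_force: [0.0, -3.8, 5.1]
gripper_width: 0.265
gripper_force: 30.0
```

```bash
python3 cyc.py '[[0,0.02,0,0],[0,0.09,-0.01,0],[0,0.16,0,0],[0,0.18,0,0]]' 0.11 5
```

```text
t 10.3 obs [0.06 0.07] mean [ 0.077  0.119  0.958 -0.008] std [0.004 0.017 0.011 0.003] phi -0.009 tcp phi -0.006 F [-0.639 -4.83   5.603] grip 23.1 29.989388287067413
ROWS [[0, 0.04, -0.0, 0], [0, 0.07, -0.0, 0], [0, 0.06, -0.0, 0], [0, 0.05, 0.0, 0], [0, 0.03, 0.0, 0]] phi [-0.015 -0.024 -0.033 -0.04  -0.045]
pred th [0.086 0.112 0.14 ] w [-0.028  0.02   0.082]
```

Call:
jog_arm(increments=[[0,0.04,0,0],[0,0.07,0,0],[0,0.06,0,0],[0,0.05,0,0],[0,0.03,0,0]])

```text
time_s: 10.8
tcp_pos: [0.5666, 0.017, 0.4558]
ee_rot: [[-0.106, -0.994, 0.001], [-0.994, 0.106, -0.001], [0.001, -0.001, -1.0]]
wrist_force: [-0.7, -4.1, 5.8]
gripper_width: 0.267
gripper_force: 30.0
```

```bash
python3 cyc.py '[[0,0.04,0,0],[0,0.07,0,0],[0,0.06,0,0],[0,0.05,0,0],[0,0.03,0,0]]' 0.11 5; python3 - <<'E'
from cyc import *
a=cv2.imread("pics/last_scene.png");b=cv2.imread("pics/last_top.png")
for c,im,o in(("scene",a,(190,100)),("top",b,(330,150))):
    print(c,'flag',cen(im,*RED,WIN[c])[0],'tip-pred .11',proj(c,W(P,[arc(.11,.185,-.12),arc(.02,.185,-.12),arc(.22,.185,-.12)])))
cv2.imwrite("pics/v3.png",np.hstack([cv2.resize(a[100:180,180:260],(400,400),interpolation=cv2.INTER_CUBIC),cv2.resize(b[160:240,350:430],(400,400),interpolation=cv2.INTER_CUBIC)]))
E
```

```text
t 10.9 obs [0.1   0.105] mean [ 0.104 -0.007  0.954 -0.009] std [0.004 0.011 0.009 0.002] phi -0.044 tcp phi -0.04 F [-2.348 -3.342  3.925] grip 23.0 29.98919427394867
ROWS [[0, -0.06, 0.0, 0], [0, -0.04, -0.0, 0], [0, -0.01, -0.0, 0], [0, 0.01, -0.0, 0], [0, 0.01, -0.0, 0]] phi [-0.035 -0.03  -0.028 -0.03  -0.032]
pred th [0.093 0.107 0.123] w [-0.007  0.01   0.045]
scene flag [206.642 140.235] tip-pred .11 [[217.747 141.509]
 [220.045 136.634]
 [215.064 148.002]]
top flag [399.879 202.212] tip-pred .11 [[390.628 201.694]
 [390.342 206.697]
 [390.875 195.771]]
```

View pics/v3.png

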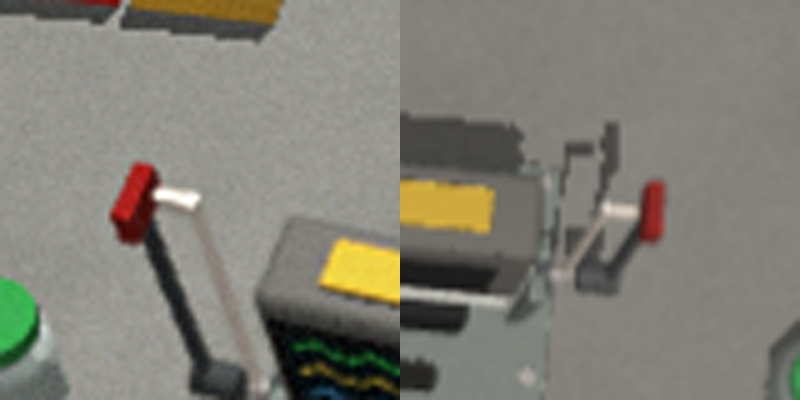

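Call:
jog_arm(increments=[[0,-0.06,0,0],[0,-0.04,0,0],[0,-0.01,0,0],[0,0.01,0,0],[0,0.01,0,0]])

```text
time_s: 11.4
tcp_pos: [0.5685, 0.0169, 0.4559]
ee_rot: [[-0.106, -0.994, 0.001], [-0.994, 0.106, -0.001], [0.001, -0.002, -1.0]]
wrist_force: [-1.2, -4.9, 5.1]
gripper_width: 0.266
gripper_force: 30.0
```

```bash
python3 cyc.py '[[0,-0.06,0,0],[0,-0.04,0,0],[0,-0.01,0,0],[0,0.01,0,0],[0,0.01,0,0]]' 0.11 7
```

```text
t 11.5 obs [0.1   0.105] mean [ 0.103  0.006  0.952 -0.009] std [0.004 0.009 0.009 0.002] phi -0.031 tcp phi -0.026 F [-0.252 -4.207  5.796] grip 22.7 29.989185333251953
ROWS [[0, -0.02, -0.0, 0], [0, -0.01, -0.0, 0], [0, 0.01, -0.0, 0], [0, 0.01, -0.0, 0], [0, 0.02, -0.0, 0], [0, 0.02, 0.0, 0], [0, 0.01, 0.0, 0]] phi [-0.028 -0.027 -0.028 -0.031 -0.033 -0.035 -0.037]
pred th [0.095 0.11  0.134] w [-0.015  0.002  0.043]
```

Call:
jog_arm(increments=[[0,-0.02,0,0],[0,-0.01,0,0],[0,0.01,0,0],[0,0.01,0,0],[0,0.02,0,0],[0,0.02,0,0],[0,0.01,0,0]])

```text
time_s: 12.2
tcp_pos: [0.5677, 0.017, 0.4559]
ee_rot: [[-0.106, -0.994, 0.001], [-0.994, 0.106, -0.001], [0.001, -0.001, -1.0]]
wrist_force: [-0.9, -5.0, 5.6]
gripper_width: 0.264
gripper_force: 30.0
```

```bash
python3 cyc.py '[[0,-0.02,0,0],[0,-0.01,0,0],[0,0.01,0,0],[0,0.01,0,0],[0,0.02,0,0],[0,0.02,0,0],[0,0.01,0,0]]' 0.11 8
```

```text
t 12.3 obs [0.1   0.105] mean [ 0.103 -0.006  0.95  -0.01 ] std [0.004 0.008 0.008 0.002] phi -0.037 tcp phi -0.032 F [-0.764 -4.645  5.732] grip 23.1 29.989186227321625
ROWS [[0, -0.05, -0.0, 0], [0, -0.03, -0.0, 0], [0, -0.0, -0.0, 0], [0, 0.01, -0.0, 0], [0, 0.02, -0.0, 0], [0, 0.02, -0.0, 0], [0, 0.01, -0.0, 0], [0, 0.01, 0.0, 0]] phi [-0.03  -0.026 -0.026 -0.027 -0.03  -0.033 -0.035 -0.036]
pred th [0.094 0.11  0.133] w [-0.016  0.002  0.04 ]
```

Call:
jog_arm(increments=[[0,-0.04,0,0],[0,-0.03,0,0],[0,0,0,0],[0,0.01,0,0],[0,0.02,0,0],[0,0.02,0,0],[0,0.01,0,0],[0,0.01,0,0]])

```text
time_s: 13.1
tcp_pos: [0.5677, 0.017, 0.4559]
ee_rot: [[-0.106, -0.994, 0.001], [-0.994, 0.106, -0.001], [0.001, -0.001, -1.0]]
wrist_force: [-0.7, -5.3, 5.6]
gripper_width: 0.265
gripper_force: 30.0
```

```bash
python3 cyc.py '[[0,-0.04,0,0],[0,-0.03,0,0],[0,0,0,0],[0,0.01,0,0],[0,0.02,0,0],[0,0.02,0,0],[0,0.01,0,0],[0,0.01,0,0]]' 0.11 8
```

```text
t 13.2 obs [0.105 0.11 ] mean [ 0.106 -0.005  0.95  -0.01 ] std [0.004 0.008 0.008 0.002] phi -0.037 tcp phi -0.032 F [-1.507 -3.846  5.585] grip 23.4 29.98916208744049
ROWS [[0, -0.04, -0.0, 0], [0, -0.02, -0.0, 0], [0, -0.0, -0.0, 0], [0, 0.01, -0.0, 0], [0, 0.01, -0.0, 0], [0, 0.01, -0.0, 0], [0, 0.01, -0.0, 0], [0, 0.01, 0.0, 0]] phi [-0.032 -0.029 -0.029 -0.029 -0.031 -0.033 -0.035 -0.036]
pred th [0.096 0.11  0.13 ] w [-0.014  0.001  0.033]
```

Call:
jog_arm(increments=[[0,-0.03,0,0],[0,-0.02,0,0],[0,0,0,0],[0,0.01,0,0],[0,0.01,0,0],[0,0.01,0,0],[0,0.01,0,0],[0,0.01,0,0]])

```text
time_s: 14.0
tcp_pos: [0.5677, 0.017, 0.4559]
ee_rot: [[-0.106, -0.994, 0.001], [-0.994, 0.106, -0.001], [0.001, -0.002, -1.0]]
wrist_force: [-0.8, -4.7, 4.6]
gripper_width: 0.263
gripper_force: 30.0
```

```bash
python3 cyc.py '[[0,-0.03,0,0],[0,-0.02,0,0],[0,0,0,0],[0,0.01,0,0],[0,0.01,0,0],[0,0.01,0,0],[0,0.01,0,0],[0,0.01,0,0]]' 0.11 8
```

```text
t 14.1 obs [0.105 0.11 ] mean [ 0.106 -0.005  0.95  -0.01 ] std [0.004 0.008 0.009 0.002] phi -0.037 tcp phi -0.032 F [-1.025 -4.227  4.941] grip 23.4 29.989159405231476
ROWS [[0, -0.03, -0.0, 0], [0, -0.02, -0.0, 0], [0, -0.01, -0.0, 0], [0, 0.01, -0.0, 0], [0, 0.01, -0.0, 0], [0, 0.01, -0.0, 0], [0, 0.01, -0.0, 0], [0, 0.01, 0.0, 0]] phi [-0.033 -0.03  -0.029 -0.03  -0.031 -0.033 -0.034 -0.036]
pred th [0.096 0.11  0.129] w [-0.014  0.001  0.029]
```

Call:
jog_arm(increments=[[0,-0.03,0,0],[0,-0.02,0,0],[0,0,0,0],[0,0,0,0],[0,0.01,0,0],[0,0.01,0,0],[0,0.01,0,0],[0,0.01,0,0],[0,0.01,0,0]])

```text
time_s: 15.0
tcp_pos: [0.5677, 0.0169, 0.4559]
ee_rot: [[-0.106, -0.994, 0.001], [-0.994, 0.106, -0.001], [0.001, -0.001, -1.0]]
wrist_force: [-1.0, -4.8, 5.0]
gripper_width: 0.267
gripper_force: 30.0
```

```bash
python3 cyc.py '[[0,-0.03,0,0],[0,-0.02,0,0],[0,0,0,0],[0,0,0,0],[0,0.01,0,0],[0,0.01,0,0],[0,0.01,0,0],[0,0.01,0,0],[0,0.01,0,0]]' 0.11 9
```

```text
t 15.1 obs [0.105 0.11 ] mean [ 0.108 -0.004  0.949 -0.011] std [0.004 0.008 0.009 0.002] phi -0.037 tcp phi -0.032 F [-0.168 -4.536  5.861] grip 22.9 29.989223778247833
ROWS [[0, -0.02, -0.0, 0], [0, -0.02, -0.0, 0], [0, -0.0, -0.0, 0], [0, -0.0, -0.0, 0], [0, 0.01, -0.0, 0], [0, 0.0, -0.0, 0], [0, 0.01, -0.0, 0], [0, 0.01, 0.0, 0], [0, -0.0, 0.0, 0]] phi [-0.034 -0.032 -0.031 -0.031 -0.032 -0.033 -0.034 -0.035 -0.036]
pred th [0.094 0.11  0.13 ] w [-0.017  0.     0.03 ]
```

Call:
jog_arm(increments=[[0,-0.02,0,0],[0,-0.01,0,0],[0,0,0,0],[0,0,0,0],[0,0.01,0,0],[0,0,0,0],[0,0.01,0,0],[0,0.01,0,0],[0,0,0,0]])

```text
time_s: 16.0
tcp_pos: [0.5677, 0.017, 0.4559]
ee_rot: [[-0.106, -0.994, 0.001], [-0.994, 0.106, -0.001], [0.001, -0.001, -1.0]]
wrist_force: [-0.3, -4.3, 4.7]
gripper_width: 0.266
gripper_force: 30.0
```

```bash
python3 cyc.py '[[0,-0.02,0,0],[0,-0.01,0,0],[0,0,0,0],[0,0,0,0],[0,0.01,0,0],[0,0,0,0],[0,0.01,0,0],[0,0.01,0,0],[0,0,0,0]]' 0.11 9
```

```text
t 16.1 obs [0.105 0.11 ] mean [ 0.108 -0.004  0.949 -0.011] std [0.004 0.008 0.009 0.002] phi -0.037 tcp phi -0.032 F [-0.774 -4.549  4.051] grip 23.4 29.98926669359207
ROWS [[0, -0.02, -0.0, 0], [0, -0.02, -0.0, 0], [0, -0.0, -0.0, 0], [0, 0.0, -0.0, 0], [0, 0.01, -0.0, 0], [0, 0.0, -0.0, 0], [0, 0.01, -0.0, 0], [0, 0.01, 0.0, 0], [0, -0.0, 0.0, 0]] phi [-0.034 -0.032 -0.031 -0.032 -0.032 -0.033 -0.034 -0.035 -0.036]
pred th [0.094 0.11  0.13 ] w [-0.018  0.     0.028]
```

Call:
jog_arm(increments=[[0,-0.02,0,0],[0,-0.01,0,0],[0,0,0,0],[0,0,0,0],[0,0.01,0,0],[0,0,0,0],[0,0.01,0,0],[0,0.01,0,0],[0,0,0,0]])

```text
time_s: 17.0
tcp_pos: [0.5677, 0.0169, 0.4559]
ee_rot: [[-0.106, -0.994, 0.001], [-0.994, 0.106, -0.001], [0.001, -0.001, -1.0]]
wrist_force: [-1.6, -4.7, 4.9]
gripper_width: 0.262
gripper_force: 30.0
```

```bash
python3 cyc.py '[[0,-0.02,0,0],[0,-0.01,0,0],[0,0,0,0],[0,0,0,0],[0,0.01,0,0],[0,0,0,0],[0,0.01,0,0],[0,0.01,0,0],[0,0,0,0]]' 0.11 9
```

```text
t 17.1 obs [0.105 0.11 ] mean [ 0.107 -0.004  0.949 -0.01 ] std [0.004 0.008 0.01  0.002] phi -0.037 tcp phi -0.032 F [-0.721 -4.266  4.329] grip 22.9 29.989242553710938
ROWS [[0, -0.02, -0.0, 0], [0, -0.02, -0.0, 0], [0, -0.0, -0.0, 0], [0, -0.0, -0.0, 0], [0, 0.01, -0.0, 0], [0, 0.0, -0.0, 0], [0, 0.01, -0.0, 0], [0, 0.01, 0.0, 0], [0, -0.0, 0.0, 0]] phi [-0.034 -0.031 -0.031 -0.031 -0.032 -0.033 -0.034 -0.035 -0.036]
pred th [0.094 0.11  0.131] w [-0.017  0.     0.029]
```

One more holding second for margin, then plan the lowering.

Call:
jog_arm(increments=[[0,-0.02,0,0],[0,-0.01,0,0],[0,0,0,0],[0,0,0,0],[0,0.01,0,0],[0,0,0,0],[0,0.01,0,0],[0,0.01,0,0],[0,0,0,0]])

```text
time_s: 18.0
tcp_pos: [0.5677, 0.017, 0.4559]
ee_rot: [[-0.106, -0.994, 0.001], [-0.994, 0.106, -0.001], [0.001, -0.001, -1.0]]
wrist_force: [-0.4, -4.3, 5.9]
gripper_width: 0.271
gripper_force: 30.0
```

```bash
python3 cyc.py '[[0,-0.02,0,0],[0,-0.01,0,0],[0,0,0,0],[0,0,0,0],[0,0.01,0,0],[0,0,0,0],[0,0.01,0,0],[0,0.01,0,0],[0,0,0,0]]' -0.33 5 0.2
```

```text
t 18.1 obs [0.105 0.11 ] mean [ 0.107 -0.004  0.948 -0.01 ] std [0.004 0.007 0.01  0.002] phi -0.037 tcp phi -0.032 F [-1.106 -3.927  5.059] grip 23.3 29.989193379878998
ROWS [[0, 0.32, 0.02, 0], [0, 0.14, 0.01, 0], [0, -0.04, -0.0, 0], [0, -0.15, -0.01, 0], [0, -0.19, -0.02, 0]] phi [-0.083 -0.103 -0.097 -0.075 -0.049]
pred th [0.017 0.031 0.045] w [-0.237 -0.207 -0.18 ]
```

Call:
jog_arm(increments=[[0,0.32,0.02,0],[0,0.14,0.01,0],[0,-0.04,0,0],[0,-0.15,-0.01,0],[0,-0.19,-0.02,0]])

```text
time_s: 18.6
tcp_pos: [0.566, 0.0172, 0.4558]
ee_rot: [[-0.105, -0.994, 0.001], [-0.994, 0.105, -0.001], [0.001, -0.001, -1.0]]
wrist_force: [-0.9, -4.3, 5.5]
gripper_width: 0.264
gripper_force: 30.0
```

```bash
python3 cyc.py '[[0,0.32,0.02,0],[0,0.14,0.01,0],[0,-0.04,0,0],[0,-0.15,-0.01,0],[0,-0.19,-0.02,0]]' -0.33 5 0.2
```

```text
t 18.7 obs [0.035 0.025] mean [ 0.015 -0.211  0.949 -0.01 ] std [0.004 0.013 0.01  0.002] phi -0.049 tcp phi -0.041 F [-0.693 -4.199  5.45 ] grip 23.1 29.989525079727173
ROWS [[0, -0.11, -0.0, 0], [0, -0.1, -0.0, 0], [0, -0.09, -0.0, 0], [0, -0.07, -0.0, 0], [0, -0.06, -0.0, 0]] phi [-0.033 -0.019 -0.006  0.004  0.012]
pred th [-0.1   -0.08  -0.061] w [-0.205 -0.162 -0.123]
```

Call:
jog_arm(increments=[[0,-0.11,0,0],[0,-0.1,0,0],[0,-0.09,0,0],[0,-0.07,0,0],[0,-0.06,0,0]])

```text
time_s: 19.2
tcp_pos: [0.5748, 0.0162, 0.456]
ee_rot: [[-0.106, -0.994, 0.002], [-0.994, 0.106, -0.001], [0.001, -0.002, -1.0]]
wrist_force: [-0.5, -4.8, 5.6]
gripper_width: 0.265
gripper_force: 30.0
```

```bash
python3 cyc.py '[[0,-0.11,0,0],[0,-0.1,0,0],[0,-0.09,0,0],[0,-0.07,0,0],[0,-0.06,0,0]]' -0.33 5 0.2
```

```text
t 19.3 obs [-0.08 -0.08] mean [-0.092 -0.157  0.948 -0.01 ] std [0.004 0.014 0.01  0.002] phi 0.013 tcp phi 0.02 F [-1.372 -5.515  6.21 ] grip 22.8 29.98946785926819
ROWS [[0, 0.02, -0.0, 0], [0, -0.02, -0.0, 0], [0, -0.07, -0.0, 0], [0, -0.1, 0.0, 0], [0, -0.09, 0.0, 0]] phi [0.01  0.013 0.023 0.037 0.05 ]
pred th [-0.205 -0.183 -0.16 ] w [-0.225 -0.176 -0.126]
```

Call:
jog_arm(increments=[[0,0.02,0,0],[0,-0.02,0,0],[0,-0.07,0,0],[0,-0.1,0,0],[0,-0.09,0,0]])

```text
time_s: 19.8
tcp_pos: [0.5799, 0.0156, 0.456]
ee_rot: [[-0.106, -0.994, 0.001], [-0.994, 0.106, -0.001], [0.001, -0.001, -1.0]]
wrist_force: [-1.1, -4.8, 4.9]
gripper_width: 0.263
gripper_force: 30.0
```

```bash
python3 cyc.py '[[0,0.02,0,0],[0,-0.02,0,0],[0,-0.07,0,0],[0,-0.1,0,0],[0,-0.09,0,0]]' -0.33 5 0.2
```

```text
t 19.9 obs [-0.185 -0.185] mean [-0.198 -0.175  0.947 -0.009] std [0.005 0.016 0.009 0.002] phi 0.05 tcp phi 0.057 F [ 0.036 -4.876  6.811] grip 23.2 29.989294409751892
ROWS [[0, -0.02, 0.01, 0], [0, -0.02, -0.0, 0], [0, -0.02, -0.0, 0], [0, -0.02, -0.0, 0], [0, -0.0, -0.0, 0]] phi [0.053 0.056 0.059 0.061 0.062]
pred th [-0.325 -0.3   -0.276] w [-0.306 -0.251 -0.198]
```

```bash
python3 - <<'E'
from cyc import *
o=np.load("st.npz"); x,z=float(o['x']),float(o['z'])
for phs in([.062,.078,.094,.106,.114],[.07,.095,.11,.12,.125]):
    S=o['S'];p=np.arcsin(x/L)
    for q in phs: S=sim(S,p,q,.1);p=q
    print(rows_of(phs,x,z),np.percentile(S[0],[5,50,95]),np.percentile(S[1],[5,50,95]))
E
```

```text
[[0, np.float64(-0.08), np.float64(0.01), 0], [0, np.float64(-0.12), np.float64(0.01), 0], [0, np.float64(-0.11), np.float64(0.01), 0], [0, np.float64(-0.08), np.float64(0.0), 0], [0, np.float64(-0.06), np.float64(0.01), 0]] [-0.287 -0.262 -0.238] [-0.121 -0.064 -0.01 ]
[[0, np.float64(-0.14), np.float64(0.01), 0], [0, np.float64(-0.17), np.float64(0.02), 0], [0, np.float64(-0.11), np.float64(0.01), 0], [0, np.float64(-0.07), np.float64(0.01), 0], [0, np.float64(-0.03), np.float64(-0.0), 0]] [-0.268 -0.243 -0.219] [-0.054  0.002  0.044]
```

Call:
jog_arm(increments=[[0,-0.08,0.01,0],[0,-0.1,0.01,0],[0,-0.1,0.01,0],[0,-0.08,0,0],[0,-0.05,0.01,0]])

```text
time_s: 20.4
tcp_pos: [0.5882, 0.0146, 0.4554]
ee_rot: [[-0.106, -0.994, 0.002], [-0.994, 0.106, -0.001], [0.001, -0.002, -1.0]]
wrist_force: [-0.3, -5.3, 6.1]
gripper_width: 0.265
gripper_force: 30.0
```

```bash
python3 cyc.py '[[0,-0.08,0.01,0],[0,-0.1,0.01,0],[0,-0.1,0.01,0],[0,-0.08,0,0],[0,-0.05,0.01,0]]' -0.33 5 0.15; python3 - <<'E'
from cyc import *
o=np.load("st.npz"); x,z=float(o['x']),float(o['z']); p0=np.arcsin(x/L)
for d in([0,0,0,0,0],[.01,.01,.01,.005,.005],[.02,.015,.01,.005,.005],[-.015,0,.01,.015,.02]):
    phs=p0+np.cumsum(d); S=o['S'];p=p0;ws=[]
    for q in phs: S=sim(S,p,q,.1);p=q;ws.append(S[1].min())
    print(np.array(rows_of(phs,x,z),float).tolist(),np.percentile(S[0],[5,50,95]),np.percentile(S[1],[5,50,95]),min(ws))
E
```

```text
t 20.5 obs [-0.275 -0.27 ] mean [-0.277 -0.078  0.948 -0.009] std [0.005 0.016 0.008 0.002] phi 0.109 tcp phi 0.116 F [ 0.145 -4.984  6.029] grip 23.0 29.98947501182556
ROWS [[0, 0.08, -0.01, 0], [0, 0.01, -0.0, 0], [0, -0.07, 0.0, 0], [0, -0.1, 0.02, 0], [0, -0.1, 0.01, 0]] phi [0.097 0.096 0.106 0.121 0.135]
pred th [-0.347 -0.323 -0.299] w [-0.104 -0.057  0.   ]
[[0.0, -0.0, -0.0, 0.0], [0.0, -0.0, -0.0, 0.0], [0.0, -0.0, -0.0, 0.0], [0.0, -0.0, -0.0, 0.0], [0.0, -0.0, -0.0, 0.0]] [-0.34  -0.315 -0.292] [-0.138 -0.089 -0.036] -0.1813828816294039
[[0.0, -0.07, 0.0, 0.0], [0.0, -0.07, 0.01, 0.0], [0.0, -0.07, 0.01, 0.0], [0.0, -0.03, 0.01, 0.0], [0.0, -0.04, 0.0, 0.0]] [-0.308 -0.285 -0.264] [0.005 0.042 0.083] -0.13658518565083339
[[0.0, -0.14, 0.01, 0.0], [0.0, -0.1, 0.02, 0.0], [0.0, -0.07, 0.01, 0.0], [0.0, -0.04, 0.0, 0.0], [0.0, -0.03, 0.01, 0.0]] [-0.291 -0.268 -0.246] [0.06  0.107 0.152] -0.12062594138540424
[[0.0, 0.1, -0.01, 0.0], [0.0, 0.0, -0.0, 0.0], [0.0, -0.07, 0.0, 0.0], [0.0, -0.1, 0.01, 0.0], [0.0, -0.14, 0.02, 0.0]] [-0.35  -0.325 -0.302] [-0.101 -0.057  0.   ] -0.21649420812221135
```

Call:
jog_arm(increments=[[0,0.08,-0.01,0],[0,0.01,0,0],[0,-0.07,0,0],[0,-0.09,0.02,0],[0,-0.08,0.01,0]])

```text
time_s: 21.0
tcp_pos: [0.5911, 0.0143, 0.455]
ee_rot: [[-0.106, -0.994, 0.002], [-0.994, 0.106, -0.001], [0.001, -0.002, -1.0]]
wrist_force: [-1.0, -5.8, 6.3]
gripper_width: 0.27
gripper_force: 30.0
```

```bash
python3 cyc.py '[[0,0.08,-0.01,0],[0,0.01,0,0],[0,-0.07,0,0],[0,-0.09,0.02,0],[0,-0.08,0.01,0]]' -0.34 5 0.15; python3 - <<'E'
from cyc import *
o=np.load("st.npz"); x,z=float(o['x']),float(o['z']); p0=np.arcsin(x/L)
for d in([0]*6,[-.01]*6,[-.02]*6,[-.005]*6):
    phs=p0+np.cumsum(d); S=o['S'];p=p0;ws=[]
    for q in phs: S=sim(S,p,q,.1);p=q;ws.append(S[1].min())
    print(d[0],np.array(rows_of(phs,x,z),float)[:,1:3].tolist(),np.percentile(S[0],[5,50,95]),np.percentile(S[1],[5,50,95]),min(ws))
E
```

```text
t 21.1 obs [-0.325 -0.325] mean [-0.331 -0.063  0.948 -0.009] std [0.005 0.015 0.007 0.002] phi 0.13 tcp phi 0.138 F [-0.456 -4.866  7.819] grip 23.0 29.989432990550995
ROWS [[0, -0.06, 0.0, 0], [0, -0.04, 0.01, 0], [0, -0.02, 0.0, 0], [0, -0.01, 0.0, 0], [0, 0.0, 0.0, 0]] phi [0.138 0.144 0.148 0.149 0.148]
pred th [-0.35  -0.343 -0.323] w [-0.005  0.004  0.03 ]
0 [[-0.0, -0.01], [-0.0, 0.0], [-0.0, 0.0], [-0.0, 0.0], [-0.0, 0.0], [-0.0, 0.0]] [-0.35  -0.35  -0.341] [-0.033  0.     0.   ] -0.10976581749860528
-0.01 [[0.07, -0.01], [0.07, -0.01], [0.07, -0.01], [0.07, -0.01], [0.07, -0.0], [0.07, -0.01]] [-0.35 -0.35 -0.35] [0. 0. 0.] -0.16106732494863427
-0.02 [[0.14, -0.02], [0.14, -0.02], [0.14, -0.01], [0.14, -0.01], [0.14, -0.0], [0.14, -0.0]] [-0.35 -0.35 -0.35] [0. 0. 0.] -0.18508464899743546
-0.005 [[0.03, -0.01], [0.04, -0.0], [0.03, -0.01], [0.04, -0.0], [0.03, -0.01], [0.04, 0.0]] [-0.35 -0.35 -0.35] [0. 0. 0.] -0.11712933016932023
```

Nearly landed at 0.06 rad/s; ease the lever back slowly.

Call:
jog_arm(increments=[[0,0,0,0],[0,0,0,0],[0,0.03,-0.01,0],[0,0.04,0,0],[0,0.03,-0.01,0],[0,0.04,0,0],[0,0.04,-0.01,0],[0,0.06,-0.01,0]])

```text
time_s: 21.9
tcp_pos: [0.5862, 0.0148, 0.4556]
ee_rot: [[-0.106, -0.994, 0.001], [-0.994, 0.106, -0.001], [0.001, -0.002, -1.0]]
wrist_force: [-0.0, -5.0, 5.3]
gripper_width: 0.268
gripper_force: 30.0
```

```bash
python3 cyc.py '[[0,0,0,0],[0,0,0,0],[0,0.03,-0.01,0],[0,0.04,0,0],[0,0.03,-0.01,0],[0,0.04,0,0],[0,0.04,-0.01,0],[0,0.06,-0.01,0]]' -0.34 5 0.15; python3 - <<'E'
from cyc import *
o=np.load("st.npz"); x,z=float(o['x']),float(o['z']); p0=np.arcsin(x/L); print(p0)
bb=-o['S'][3].mean()
phs=np.linspace(p0,-.345,17)[1:]
R=np.array(rows_of(phs,x,z),float)[:,1:3].tolist(); print(R[:8]); print(R[8:])
E
```

```text
t 22.0 obs [-0.355 -0.35 ] mean [-0.35  -0.003  0.948 -0.009] std [0.    0.01  0.008 0.003] phi 0.096 tcp phi 0.101 F [ 0.21  -4.588  6.023] grip 23.2 29.989334642887115
ROWS [[0, -0.0, 0.01, 0], [0, -0.0, -0.0, 0], [0, -0.0, -0.0, 0], [0, -0.0, -0.0, 0], [0, -0.0, -0.0, 0]] phi [0.096 0.096 0.096 0.096 0.096]
pred th [-0.35 -0.35 -0.35] w [0. 0. 0.]
0.09582018277022906
[[0.19, -0.01], [0.19, -0.01], [0.2, -0.0], [0.19, -0.0], [0.19, 0.0], [0.2, 0.01], [0.19, 0.02], [0.19, 0.02]]
[[0.19, 0.03], [0.19, 0.03], [0.19, 0.04], [0.19, 0.04], [0.19, 0.05], [0.18, 0.05], [0.18, 0.05], [0.19, 0.07]]
```

Call:
jog_arm(increments=[[0,0.19,-0.01,0],[0,0.19,-0.01,0],[0,0.2,0,0],[0,0.19,0,0],[0,0.19,0,0],[0,0.2,0.01,0],[0,0.19,0.02,0],[0,0.19,0.02,0]])

```text
time_s: 22.8
tcp_pos: [0.5552, 0.0184, 0.4546]
ee_rot: [[-0.106, -0.994, 0.0], [-0.994, 0.106, -0.0], [0.0, -0.0, -1.0]]
wrist_force: [-2.1, -4.5, 5.1]
gripper_width: 0.264
gripper_force: 30.0
```

Call:
jog_arm(increments=[[0,0.19,0.03,0],[0,0.19,0.03,0],[0,0.19,0.04,0],[0,0.19,0.04,0],[0,0.19,0.05,0],[0,0.18,0.05,0],[0,0.18,0.05,0],[0,0.19,0.07,0],[0,0,0,0],[0,0,0,0]])

```text
time_s: 23.8
tcp_pos: [0.5254, 0.0218, 0.4468]
ee_rot: [[-0.106, -0.994, -0.0], [-0.994, 0.106, -0.0], [0.0, 0.0, -1.0]]
wrist_force: [-1.5, -2.7, 5.1]
gripper_width: 0.267
gripper_force: 30.0
```

Call:
jog_arm(increments=[[0,0,0,0],[0,0,0,0],[0,0,0,0],[0,0,0,0],[0,0,0,0],[0,0,0,0],[0,0,0,0],[0,0,0,0]], grip=80)

```text
time_s: 24.6
tcp_pos: [0.5254, 0.0218, 0.447]
ee_rot: [[-0.106, -0.994, 0.0], [-0.994, 0.106, 0.0], [-0.0, -0.0, -1.0]]
wrist_force: [-0.0, -0.3, 0.1]
gripper_width: 0.88
gripper_force: 0.0
```

```bash
python3 - <<'E'
from cyc import *
s=sense(); print(s['time_s'],s['tcp_pos'],s['gripper_width'],s['wrist_force'])
w=eyes.capture("wrist"); cv2.imwrite("pics/w5.png",cv2.resize(w,(480,300)))
for c in("scene","top"):
    im=eyes.capture(c); z=cen(im,*YEL,WIN[c])[0]; print(z-REST[c], cen(im,*RED,WIN[c])[0])
E
```

```text
24.6 [0.525 0.022 0.447] 0.8795433038524161 [-0.025 -0.331  0.074]
[0.043 0.002] [206.849 140.128]
[0.013 0.014] [399.879 202.212]
```

View pics/w5.png

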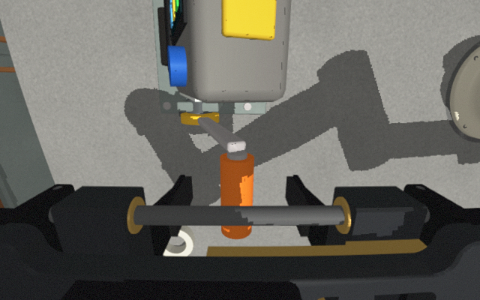

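Released cleanly: the monitor is back on its rest, the flag has not moved, and both fingers (around x = 180 and 300) are clear of the grip at x = 237. Next I rise straight up and hand in.

Call:
jog_arm(increments=[[0,0,-0.5,0],[0,0,-1,0],[0,0,-1,0],[0,0,-1,0],[0,0,-1,0],[0,0,-1,0],[0,0,0,0],[0,0,0,0],[0,0,0,0]])

```text
time_s: 25.65
tcp_pos: [0.5253, 0.0218, 0.5559]
ee_rot: [[-0.106, -0.994, -0.002], [-0.994, 0.106, -0.0], [0.0, 0.002, -1.0]]
wrist_force: [0.6, -0.4, -0.7]
gripper_width: 0.915
gripper_force: 0.0
```

```bash
python3 - <<'E'
from cyc import *
for c in("scene","top"):
    im=eyes.capture(c); print(cen(im,*YEL,WIN[c])[0]-REST[c])
print(sense()['tcp_pos'],sense()['time_s']); print(r.finish_job())
E
```

```text
[ 0.005 -0.02 ]
[0.013 0.014]
[0.525 0.022 0.556] 25.75Traceback (most recent call last):
  File "<stdin>", line 4, in <module>
NameError: name 'r' is not defined
```

```bash
python3 -c "
from station import r
print(r.finish_job())"
```

```text
the job is handed in; nothing more can be done
None
```

The balance check is done and handed in at about 26 s. By the camera estimates, the pointer stayed within the flag for about 8 s, near +0.105 rad against an index of about +0.12. The monitor was then lowered to the rear rest at about 0.1 rad/s and released, with the arm clear of it.

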